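# Set the polariscope ring to the red clip

## Task

On the jade workshop's inspection stage, gently push the orange lever pin around its arc with the fingertips, without pinching it, until the white pointer on the lever points at the middle of the red clip on the scale (not the blue one); either way round is fine. Leave the lever resting there and take the hand clear. Do not disturb or pick up the stone on the window, the glue jar, the jade offcut or the spatula.

Things in the scene. Friction and masses are not known exactly. Their poses are not given: they have to be found in the camera images.
- dial_center (a point): centre of the round stage, on the ring's upright turning axis, at the height of the window and ring top (74 mm above the bench). Fixed: grey square base 250 x 250 x 20 mm, a dark drum of radius 118 mm with its top 60 mm above the bench, white scale ticks every 10 degrees and a white window of radius 45 mm in the middle
- ring: the aluminium ring with its lever (outer radius 70 mm); its origin is on the turning axis at bench height, its x axis points along the lever. It turns freely either way, without stops in the first turn, clear of the clips. Friction (about 0.12 N m, 1.5 N at the pin) holds it where it is left. The lever arm is grey metal, 14 mm wide, top 75 mm above the bench
- lever_pin (a point): the upright orange pin on the lever: 14 mm thick, orange from 80 to 116 mm above the bench. This point is on the pin's axis, 98 mm above the bench and 85 mm from the turning axis. Its x axis points outward along the lever, y anticlockwise seen from above, z up. Beyond the pin a narrow white pointer on the same radius line runs out to 104 mm from the axis
- red_mark (a point): top middle of the red clip, the target: a block 14 mm wide along the scale and 22 mm long radially, top 76 mm above the bench, on the drum's rim; this point is 117 mm from the turning axis. Fixed; the lever and pointer do not hit it
- blue_mark (a point): top middle of the blue clip, shaped like the red one: an earlier reading, not the target. Fixed
- stone_mid (a point): middle of a loose green jade stone, 38 x 28 x 14 mm, lying on the window with its underside 74 mm above the bench; to be left alone
- jar_mid (a point): middle of a small glue jar, 52 mm across, 62 mm tall, standing on the bench beside the stage; to be left alone
- offcut_mid (a point): middle of a jade offcut block, 60 x 40 x 30 mm, on the bench beside the stage; to be left alone
- spatula_grip (a point): the handle of a spatula lying on the bench beyond the stage; to be left alone

How it is judged:
By the outcome, as a careful person would: the job done as asked, in the order asked, and still so for the second after the job is handed in, with the robot touching nothing.
It also fails if it takes over 48 s, if anything falls off the work surface, if the arm or the gripper's body presses on something with over 40 N, if the wrist force passes 120 N, or if a joint passes its speed limit or range.

## Robot

A 6-joint arm with a two-finger parallel gripper is mounted at the origin on the work surface. World frame = base frame: x ahead of the robot, y to its left, z up, the work surface at z = 0. Lengths are in mm, angles in rad, forces in N, time in s.
With the tool pointing down it reaches from about 350 to 975 mm from the base axis. Payload 7.1 kg.
Tool frame: the origin (TCP) lies between the finger pads; the fingertips stand 19 mm ahead of it and the grasp point (between the pads) is the TCP; y points along the fingers, z is the direction in which the jaws open and shut, and the axes are right-handed (so a half turn about y gives the same grasp; the last joint's range is limited). The gripper opens to 88 mm and grips with 3 to 60 N. Pads are 20 mm wide; open, the fingers measure 115 mm over their backs; the gripper's body (75 mm by 178 mm) begins 61 mm behind the grasp point.
Start: joints at [-1.328, 0.423, 1.63, -0, 1.089, -0.019], TCP at [161.781, -603.682, 213.075] pointing down, gripper open.
Joint ranges: [-3, 3], [-0.9, 2.11], [0.09, 2.58], [-1.31, 4.45], [0.11, 2.69], [-2.54, 2.54]. Speed limits (rad/s): [2.39, 2.39, 3.01, 3.14, 3.14, 3.14].

## Interface

Orientations are given as a rotation vector (axis times angle).
In Python, from workcell import ctrl gives the robot as it stands.
- The arm moves only by the tool servo_tool, never from a script. Its argument "moves" is text: rows parted by semicolons, each of 6 numbers parted by spaces: the shift along the world's x, y, z in m, then the turn, a rotation vector about the world's x, y, z in degrees. A call has 1 to 8 rows; each row is the pose to reach, as a shift and turn from the pose commanded when the call began; what a row does not reach only later rows make up. A row lasts 1/8 s, in which the tool goes at most 62.5 mm and 10.7 degrees, less where a joint would pass 70% of its speed; a pose out of reach is approached as far as the arm can. A call with a gripper value outside its range is refused whole. "hand" is the closure in counts, from 0 (fully open) to 255 (shut), set as the call begins (left out, the last holds). The fingers move at their own pace and stop on an object; the grip force is fixed at half the most. Time passes only in rows, so rows that repeat a pose let the fingers close. It gives the time, the measured TCP pose, the force and the opening at its end, in the units of the state.
- ctrl.get_obs(): the state, without advancing time (a new reading comes with each control period).
- ctrl.get_image(name): name is "scene" or "top" or "wrist"; returns a dict with "pixels" (400x640x3 uint8, red, green, blue), "depth" (400x640 float32, mm along the optical axis (not along the pixel's ray), 0 where there is no reading), "vertical_fov" (degrees; the focal length in pixels is half the picture's height over the tangent of half this angle, whatever the lens; pixels are square), "cx", "cy" (the principal point, pixels), "xyz" and "attitude" of the camera in the world; the wrist camera has in their place "T_tool_cam" (4x4, takes a point from camera to tool coordinates, whose origin is the TCP and whose axes are the tool frame's). Camera axes: x right, y up, looking along -z (the intrinsics and any distortion apply to the point x, -y, -z); pixel columns grow to the right and rows downward; lengths in mm; the calibration is good to about 2 mm. The wrist camera is an equidistant fisheye: a pixel r from the principal point sees the ray r / f radians off the axis. A picture is of the moment at which its call begins: read the wrist's pose just before it.
- ctrl.close_job(): hands the job in, once; it reports no verdict.
The state is a dict: "t": time; "qpos": joint angles; "qvel": joint speeds; "joint_torque": joint torques, N m; "ee_pos": TCP position; "orientation": TCP orientation; "ft_force": force on the tool from outside, world axes, zero at the start; "moment": the same for the moment, N m; "width": finger opening in mm.
Only numpy, scipy, OpenCV 4.12 (cv2) and the standard library are available. Lean on these libraries where they do the work, as an engineer would, in place of code of your own. Each camera call takes 0.05 s, during which the arm holds its last target.

## Working session

There is one attempt and no reset: what is moved stays moved. The work goes in short steps, Python scripts to look and compute and a tool call to move; the robot and the scene stay as the last step left them, time stands still between calls to the robot, and variables do not carry over. Pictures are saved under pics/ and viewed, and the job is handed in when it is done.

Besides the shell and the picture viewer there is one more tool, called after "Request:" by a JSON object that holds its "method" and its "body", one argument or row to a line. servo_tool: Moves the arm, as the interface text tells. Its arguments: {"type":"object","properties":{"moves":{"type":"string"},"hand":{"type":"number"}},"required":["moves"]}

```bash
mkdir -p pics
cat > h.py <<'E'
import numpy as np,cv2
from scipy.spatial.transform import Rotation as R
from workcell import ctrl
def grab(n,f):
    im=ctrl.get_image(n); cv2.imwrite(f'pics/{f}.png',im['pixels'][:,:,::-1]); np.save(f'pics/{f}.npy',im,allow_pickle=True); return im
def load(f): return np.load(f'pics/{f}.npy',allow_pickle=True).item()
E
python3 - <<'E'
from h import *
for n in('scene','top'):
    im=grab(n,n+'0'); print({k:v for k,v in im.items() if k not in('pixels','depth')})
print(ctrl.get_obs())
E
```

```text
{'vertical_fov': 42.582087726399635, 'cx': 323.6492748255873, 'cy': 199.04746517851055, 'xyz': array([1522.27553722,  392.00191457,  729.02350694]), 'attitude': array([0.60532964, 0.96016733, 1.77950449])}
{'vertical_fov': 48.05308137884776, 'cx': 318.3673097120211, 'cy': 203.63934317271082, 'xyz': array([ 445.48738693,   23.67912933, 1090.40636691]), 'attitude': array([ 0.14085829, -0.16931249, -1.59220513])}
{'t': 0.1, 'qpos': array([-1.32799351e+00,  4.23744422e-01,  1.63057315e+00, -1.17615169e-05,
        1.08860868e+00, -1.90005887e-02]), 'qvel': array([-0.00012662, -0.00087976, -0.00338016, -0.00165842, -0.00062572,
        0.00158892]), 'joint_torque': array([ 8.51868645e-04, -5.45611596e+01, -2.74324286e+01,  6.46067597e-02,
        1.88210676e-02, -4.63264269e-05]), 'ee_pos': array([ 161.66635275, -603.21584749,  212.40781172]), 'orientation': array([-0.27425028,  2.08318145, -2.08040118]), 'ft_force': array([ 0.29509947, -0.29627579, -0.36968005]), 'moment': array([ 0.01844547, -0.00179514,  0.04303929]), 'width': 87.74767956786647}
```

View pics/top0.png

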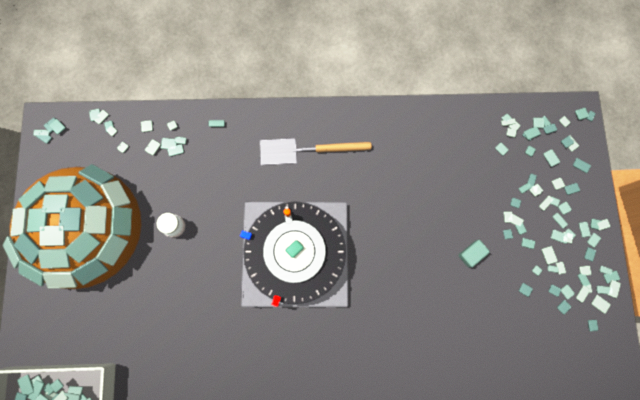

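View pics/scene0.png

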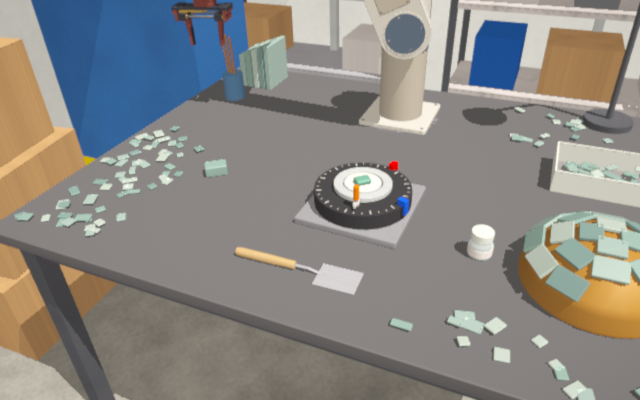

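The top view shows the stage centre near (294,251), the pin at (287,212), the red clip at (277,301) and the blue clip at (246,236). I'll enlarge that area and measure it.

```bash
cat >> h.py <<'E'
def f_of(im): return 200/np.tan(np.radians(im['vertical_fov']/2))
def ray(im,u,v):
    f=f_of(im); d=np.array([(u-im['cx'])/f,-(v-im['cy'])/f,-1]); return R.from_rotvec(im['attitude']).apply(d)
def atz(im,u,v,z):
    d=ray(im,u,v); return im['xyz']+d*(z-im['xyz'][2])/d[2]
def proj(im,P):
    c=R.from_rotvec(im['attitude']).inv().apply(np.atleast_2d(P)-im['xyz']); f=f_of(im)
    return np.c_[im['cx']-f*c[:,0]/c[:,2], im['cy']+f*c[:,1]/c[:,2]]
E
python3 - <<'E'
from h import *
for n,(x0,y0,x1,y1) in dict(top0=(236,196,356,312),scene0=(290,140,440,250)).items():
    im=load(n); c=im['pixels'][y0:y1,x0:x1,::-1]; cv2.imwrite(f'pics/{n}c.png',cv2.resize(c,None,fx=5,fy=5,interpolation=cv2.INTER_CUBIC))
    px=im['pixels'].astype(int); r,g,b=px[...,0],px[...,1],px[...,2]
    box=np.zeros(r.shape,bool); box[y0:y1,x0:x1]=1
    for nm,m,z in(('red',(r>150)&(g<50)&(b<60),76),('blue',(b>150)&(r<80)&(g<120),76),('or',(r>180)&(g>60)&(g<150)&(b<60),98)):
        v,u=np.nonzero(m&box); print(n,nm,len(u),u.mean(),v.mean(),atz(im,u.mean(),v.mean(),z).round(1), 'depth z',)
E
```

```text
top0 red 57 276.29824561403507 299.719298245614 [433.6 101.5  76. ] depth z
top0 blue 22 247.8181818181818 235.86363636363637 [577.1 164.5  76. ] depth z
top0 or 15 287.1333333333333 211.86666666666667 [626.1  73.5  98. ] depth z
scene0 red 65 393.18461538461537 165.73846153846154 [446.4 107.5  76. ] depth z
scene0 blue 122 403.672131147541 204.86885245901638 [601.6 177.6  76. ] depth z
scene0 or 50 355.52 193.34 [627.4  73.6  98. ] depth z
```

View pics/top0c.png

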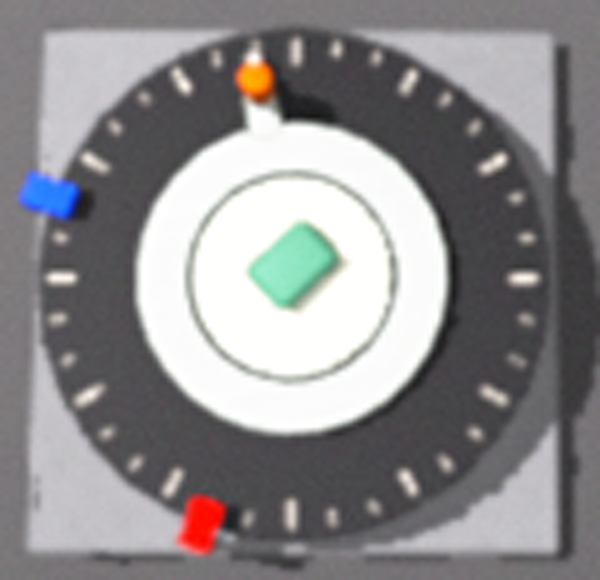

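View pics/scene0c.png

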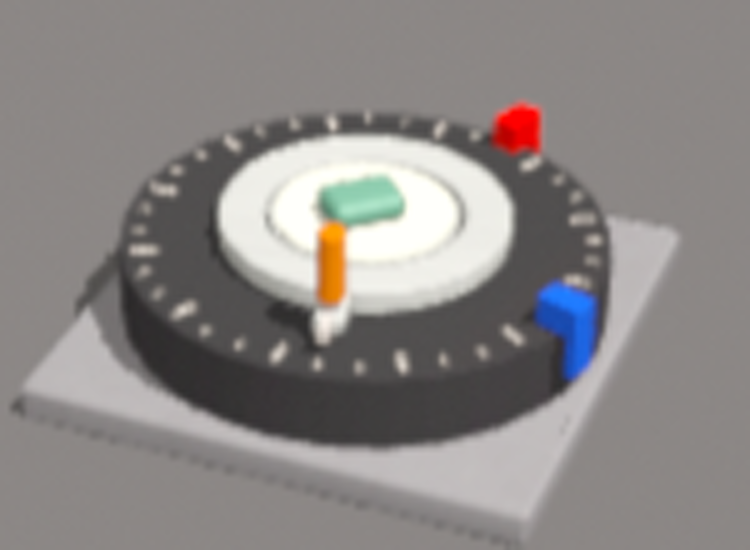

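Run:
```python
from h import *
im=load('top0')
px=im['pixels'].astype(int)
m=((px.min(2)>170)).astype(np.uint8); 
n,l,s,c=cv2.connectedComponentsWithStats(m); k=l[262,294+12] if 0 else None
i=np.argmax([s[j,4] if 240<c[j][0]<350 and 200<c[j][1]<300 else 0 for j in range(n)])
mm=(l==i).astype(np.uint8); cs,_=cv2.findContours(mm,0,cv2.CHAIN_APPROX_NONE); P=max(cs,key=cv2.contourArea)[:,0].astype(float)
Q=np.array([atz(im,u,v,74)[:2] for u,v in P])
from scipy.optimize import least_squares
r=least_squares(lambda p:np.hypot(*(Q-p[:2]).T)-p[2],[500,70,70],loss='soft_l1',f_scale=1); print('ring',r.x)
C=r.x[:2]
def pt(cu,cv_,z): u,v=236+(cu-2)/5,196+(cv_-2)/5; p=atz(im,u,v,z); d=p[:2]-C; print((cu,cv_),p.round(1),'r',np.hypot(*d).round(1),'ang',np.degrees(np.arctan2(d[1],d[0])).round(1)); return p
pt(292,278,74); pt(255,79,116); pt(254,48,75)
pt(204,520,76);pt(52,194,76)
# ticks
for t in((297,50),(61,278),(291,515),(523,278),(95,162),(181,80),(409,80),(493,162),(172,483)): pt(*t,60)
print(R.from_rotvec(ctrl.get_obs()['orientation']).as_matrix().round(3))
```

```text
ring [583.7252145   93.74968029 618.95098324]
(292, 278) [539.7  60.6  74. ] r 55.1 ang -143.0
(255, 79) [623.9  73.8 116. ] r 44.8 ang -26.5
(254, 48) [645.9  76.1  75. ] r 64.6 ang -15.8
(204, 520) [433.8 101.2  76. ] r 150.1 ang 177.1
(52, 194) [580.5 168.6  76. ] r 74.9 ang 92.4
(297, 50) [647.4  56.8  60. ] r 73.6 ang -30.1
(61, 278) [543.9 166.7  60. ] r 83.1 ang 118.7
(291, 515) [434.7  63.4  60. ] r 152.1 ang -168.5
(523, 278) [538.1 -44.9  60. ] r 145.9 ang -108.2
(95, 162) [597.  151.1  60. ] r 58.9 ang 76.9
(181, 80) [634.5 111.1  60. ] r 53.7 ang 18.8
(409, 80) [631.8   4.8  60. ] r 101.1 ang -61.6
(493, 162) [592.2 -33.   60. ] r 127.0 ang -86.2
(172, 483) [450.3 116.7  60. ] r 135.3 ang 170.3
[[-0.966 -0.     0.259]
 [-0.259  0.001 -0.966]
 [-0.    -1.    -0.001]]
```

Request:
{"method": "servo_tool", "body": {
  "moves": "0.03 0.04 0 0 0 0;0.06 0.08 0 0 0 0;0.09 0.12 0 0 0 0;0.12 0.16 0 0 0 0;0.15 0.20 0 0 0 0;0.18 0.24 0 0 0 0;0.21 0.28 0 0 0 -3;0.24 0.32 0 0 0 -6",
  "hand": 255
}}

```text
t: 1.1
ee_pos: [402.4, -282.2, 213.0]
orientation: [-0.167, 2.141, -2.141]
ft_force: [0.2, -0.2, -0.3]
width: 11.3
```

Request:
{"method": "servo_tool", "body": {
  "moves": "0.03 0.04 0 0 0 0;0.06 0.08 0 0 0 0;0.09 0.12 0 0 0 0;0.12 0.16 0 0 0 0;0.15 0.20 0 0 0 0;0.18 0.24 0 0 0 0;0.21 0.28 0 0 0 0;0.23 0.3 0 0 0 0"
}}

```text
t: 2.1
ee_pos: [632.6, 18.5, 212.6]
orientation: [-0.171, 2.139, -2.139]
ft_force: [0.1, 0.7, 0.3]
width: 0.7
```

Run:
```python
from h import *
o=ctrl.get_obs(); print(o['t'],o['ee_pos'],o['qpos'],o['width']); print(R.from_rotvec(o['orientation']).as_matrix().round(3))
im=grab('wrist','w1'); im['o']=o; np.save('pics/w1.npy',im); print({k:v for k,v in im.items() if k not in('pixels','depth','o')})
```

```text
2.1 [632.59940368  18.53375451 212.59766147] [1.03948985e-02 4.35355979e-01 1.61157481e+00 2.01067067e-04
 1.09517676e+00 1.42215106e+00] 0.7050708278368949
[[-0.987 -0.001  0.158]
 [-0.158  0.    -0.987]
 [ 0.    -1.    -0.   ]]
{'vertical_fov': 65.70646984690485, 'cx': 316.55641206007897, 'cy': 198.7755232338873, 'T_tool_cam': array([[-4.23770507e-04, -9.59230863e-01, -2.82623375e-01,
        -7.69998484e+01],
       [ 9.16085652e-05,  2.82623362e-01, -9.59230956e-01,
        -1.71696558e+02],
       [ 9.99999906e-01, -4.32384511e-04, -3.18936825e-05,
         5.95563608e-01],
       [ 0.00000000e+00,  0.00000000e+00,  0.00000000e+00,
         1.00000000e+00]])}
```

View pics/w1.png

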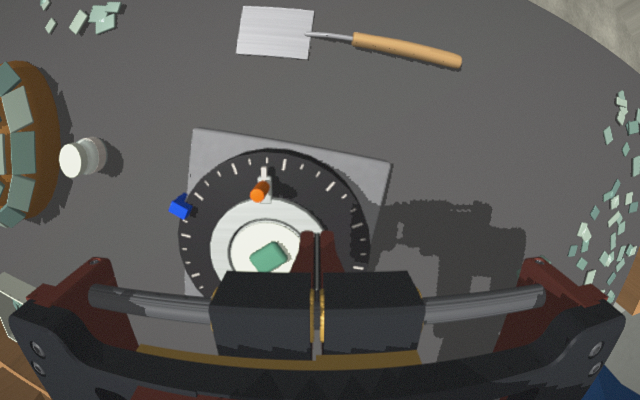

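```bash
cat >> h.py <<'E'
def wray(im,o,u,v):
    f=f_of(im); a=np.array([u-im['cx'],v-im['cy']]); r=np.hypot(*a); th=r/f
    d=np.array([a[0]/r*np.sin(th),-a[1]/r*np.sin(th),-np.cos(th)])
    T=np.eye(4);T[:3,:3]=R.from_rotvec(o['orientation']).as_matrix();T[:3,3]=o['ee_pos']
    M=T@im['T_tool_cam']; return M[:3,3],M[:3,:3]@d
def watz(im,o,u,v,z):
    c,d=wray(im,o,u,v); return c+d*(z-c[2])/d[2]
E
python3 - <<'E'
from h import *
im=load('w1'); x0,y0=160,120
cv2.imwrite('pics/w1c.png',cv2.resize(im['pixels'][120:270,160:360,::-1],None,fx=4,fy=4,interpolation=cv2.INTER_CUBIC))
E
```

```text
(no output)
```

View pics/w1c.png

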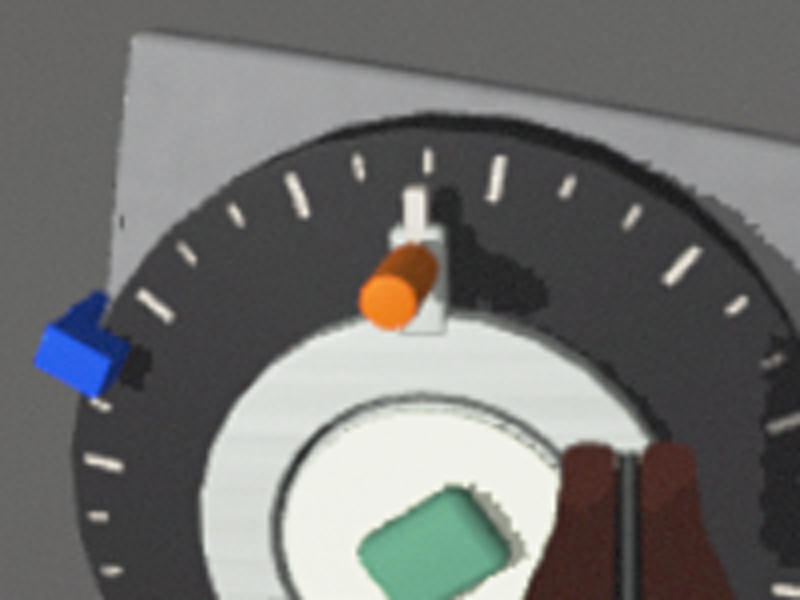

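Run:
```python
from h import *
im=load('w1'); o=im['o']
C=np.array([541,60.5])
for n,cu,cv_,z in(('pin',388,302,116),('ptip',414,187,75),('pbase',414,228,75),('t0',497,178,60),('t1',428,160,60),('t30',298,194,60),('t60',155,306,60),('t-30',683,265,60),('t90',103,461,60),('blue',80,354,76),('ft',630,448,193)):
    p=watz(im,o,160+(cu-1.5)/4,120+(cv_-1.5)/4,z); d=p[:2]-C; print(n,p.round(1),np.hypot(*d).round(1),np.degrees(np.arctan2(d[1],d[0])).round(1))
```

```text
pin [625.4  72.1 116. ] 85.2 7.8
ptip [644.1  75.2  75. ] 104.2 8.1
pbase [633.4  73.9  75. ] 93.4 8.3
t0 [646.8  55.5  60. ] 105.9 -2.7
t1 [648.8  74.5  60. ] 108.7 7.4
t30 [634.4 109.2  60. ] 105.3 27.5
t60 [595.9 149.1  60. ] 104.3 58.2
t-30 [631.    2.6  60. ] 107.0 -32.8
t90 [544.  164.8  60. ] 104.4 88.4
blue [583.8 165.8  76. ] 113.6 67.9
ft [630.6  17.2 193. ] 99.5 -25.8
```

Request:
{"method": "servo_tool", "body": {
  "moves": "0 0 -0.03 0 0 0;0 0 -0.06 0 0 0;0 0.005 -0.09 0 0 0;0 0.015 -0.105 0 0 0;-0.002 0.02 -0.105 0 0 0;-0.002 0.02 -0.105 0 0 0"
}}

```text
t: 2.9
ee_pos: [630.3, 36.8, 109.1]
orientation: [-0.168, 2.139, -2.139]
ft_force: [0.3, -0.4, 0.0]
width: 0.4
```

Run:
```python
from h import *
o=ctrl.get_obs(); print(o['t'],o['ee_pos'],o['ft_force'],np.degrees(o['qpos']))
im=grab('wrist','w2'); im['o']=o; np.save('pics/w2.npy',im)
C=np.array([541,60.]); 
P0=None
for th in list(range(8,160,8))+[159]:
    a=np.radians(th); p=C+85*np.array([np.cos(a),np.sin(a)])-20.5*np.array([-np.sin(a),np.cos(a)]); print(th,p.round(1),end=' ')
cv2.imwrite('pics/w2c.png',cv2.resize(im['pixels'][120:320,180:420,::-1],None,fx=3,fy=3,interpolation=cv2.INTER_CUBIC))
```

```text
2.9 [630.29655507  36.77754162 109.1169659 ] [ 0.25841476 -0.38424037  0.00868312] [ 2.26008710e+00  3.20112771e+01  9.63172416e+01 -1.66591969e-03
  5.15925497e+01  8.32190362e+01]
8 [628.   51.5] 16 [628.4  63.7] 24 [627.   75.8] 32 [623.9  87.7] 40 [619.3  98.9] 48 [613.1 109.5] 56 [605.5 119. ] 64 [596.7 127.4] 72 [586.8 134.5] 80 [575.9 140.1] 88 [564.5 144.2] 96 [552.5 146.7] 104 [540.3 147.4] 112 [528.2 146.5] 120 [516.3 143.9] 128 [504.8 139.6] 136 [494.1 133.8] 144 [484.3 126.5] 152 [475.6 118. ] 159 [469.  109.6]
```

View pics/w2c.png

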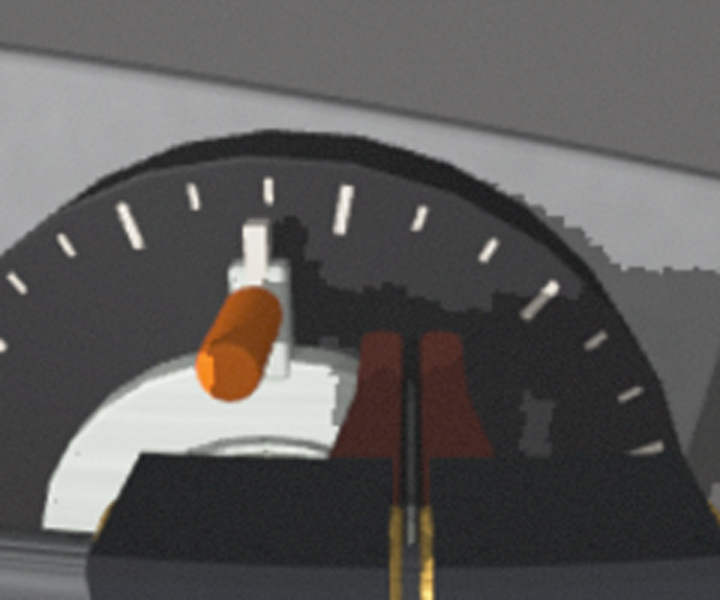

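Pin is at crop (235,370), with the closed fingertips to its right at (410,340), gap visible. Next I'll work out the arc table.

```bash
cat >> h.py <<'E'
def table(ths,ref,cur,C=(541,60.),off=20.5):
    # ref: theta of yaw now, cur: commanded TCP xy
    for th in ths:
        a=np.radians(th); p=np.array(C)+85*np.array([np.cos(a),np.sin(a)])-off*np.array([-np.sin(a),np.cos(a)])-cur
        print(f'{p[0]/1e3:.3f} {p[1]/1e3:.3f} 0 0 0 {th-ref:.0f}',end=';')
    print()
E
python3 -c "
from h import *
table([4,8,11,14,18,22,26,30],9,np.array([630,36.6]))"
```

```text
-0.003 0.009 0 0 0 -5;-0.002 0.015 0 0 0 -1;-0.002 0.019 0 0 0 2;-0.002 0.024 0 0 0 5;-0.002 0.030 0 0 0 9;-0.003 0.036 0 0 0 13;-0.004 0.042 0 0 0 17;-0.005 0.048 0 0 0 21;
```

Request:
{"method": "servo_tool", "body": {
  "moves": "-0.002 0.008 0 0 0 0;-0.002 0.015 0 0 0 0;-0.002 0.019 0 0 0 2;-0.002 0.024 0 0 0 5;-0.002 0.030 0 0 0 9;-0.003 0.036 0 0 0 13;-0.004 0.042 0 0 0 17;-0.005 0.048 0 0 0 21"
}}

```text
t: 3.95
ee_pos: [624.8, 84.7, 108.1]
orientation: [-0.52, 1.924, -1.925]
ft_force: [-0.6, 0.4, -0.2]
width: 0.4
```

Run:
```python
from h import *
o=ctrl.get_obs(); print(o['t'],o['ee_pos'],o['ft_force'],R.from_rotvec(o['orientation']).as_matrix()[:,2])
im=grab('wrist','w3'); im['o']=o; np.save('pics/w3.npy',im)
cv2.imwrite('pics/w3c.png',cv2.resize(im['pixels'][120:320,180:420,::-1],None,fx=3,fy=3,interpolation=cv2.INTER_CUBIC))
table([34,38,42,46,50,54,58,62],30,np.array([625,84.6]))
```

```text
3.95 [624.82158125  84.72436643 108.12032831] [-0.58279428  0.38717692 -0.18941402] [ 5.03335856e-01 -8.64090858e-01  7.37640446e-05]
-0.002 0.006 0 0 0 4;-0.004 0.012 0 0 0 8;-0.007 0.017 0 0 0 12;-0.010 0.022 0 0 0 16;-0.014 0.027 0 0 0 20;-0.017 0.032 0 0 0 24;-0.022 0.037 0 0 0 28;-0.026 0.041 0 0 0 32;
```

View pics/w3c.png

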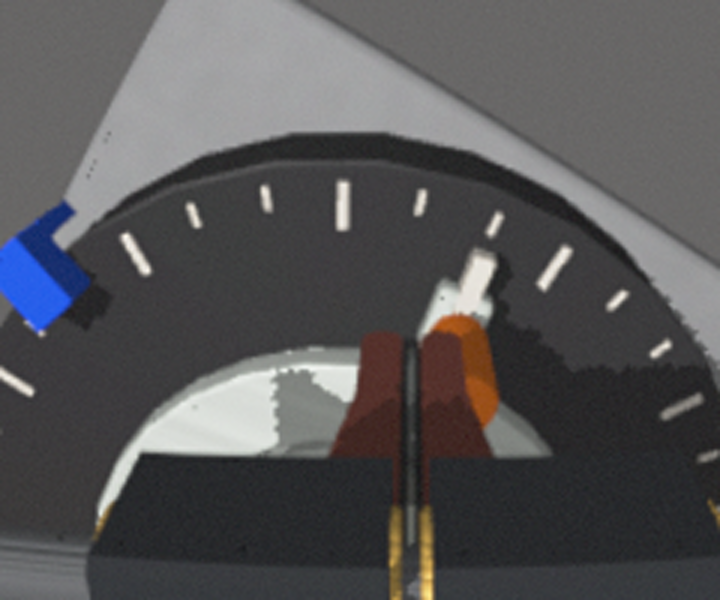

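Run:
```python
from h import *
im=grab('top','top3')
a=cv2.resize(im['pixels'][196:312,236:356,::-1],None,fx=4,fy=4,interpolation=cv2.INTER_CUBIC)
im=grab('scene','scene3')
b=cv2.resize(im['pixels'][110:250,290:440,::-1],None,fx=464/140,fy=464/140,interpolation=cv2.INTER_CUBIC)[:464,:320*2]
c=np.hstack([a,b]); cv2.imwrite('pics/c3.png',cv2.resize(c,(800,int(800*c.shape[0]/c.shape[1]))))
```

```text
(no output)
```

View pics/c3.png

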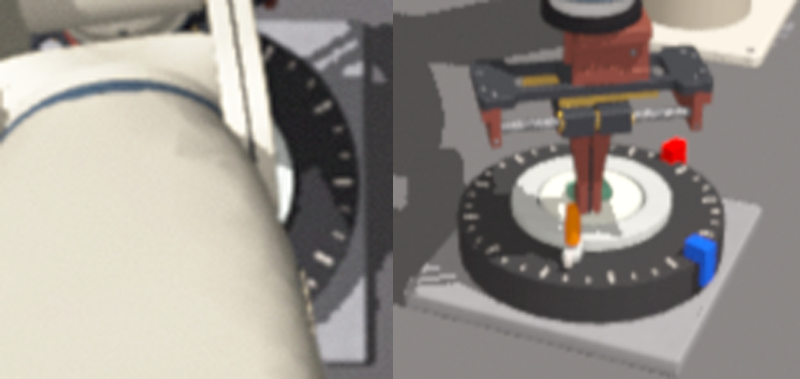

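Run:
```python
from h import *
im=load('scene3')
for P in([624.8,84.7,89],[624.8,84.7,108],[625,72,116],[645,75,75],[541,60,74],[434,101,76],[583,168,76]): print(P,proj(im,P)[0].round(1))
w=load('w3');o=w['o']
# wrist: where TCP tip should project
T=np.linalg.inv(w['T_tool_cam']); f=f_of(w)
for y in(19,0,-20):
    c=T@np.array([0,y,0,1]); th=np.arctan2(np.hypot(c[0],c[1]),-c[2]); r=f*th/np.hypot(c[0],c[1]); print(y,w['cx']+c[0]*r,w['cy']-c[1]*r)
print('depth at tip',[w['depth'][v,u] for u,v in((310,238),(325,238),(310,250),(343,245),(341,255))])
d=im['depth']; print('scene depth', d[183:192,355:370].round(0).tolist()[4], d[200,356])
# depth -> points in scene for fingers
def pt(im,u,v):
    dd=ray(im,u,v); return im['xyz']+dd*im['depth'][v,u]
for u,v in((362,185),(362,180),(362,175),(366,175),(360,170),(356,190)): print(u,v,pt(im,u,v).round(0))
```

```text
[624.8, 84.7, 89] [360.6 197.1]
[624.8, 84.7, 108] [360.7 189.9]
[625, 72, 116] [355.3 185.8]
[645, 75, 75] [353.3 206.2]
[541, 60, 74] [362.4 181.8]
[434, 101, 76] [392.1 162.9]
[583, 168, 76] [401.7 199.6]
19 316.0010517733672 228.65382545544182
0 315.94287790122775 240.34602749752463
-20 315.8693899474643 255.22890074890088
depth at tip [np.float32(162.89952), np.float32(162.81392), np.float32(149.79211), np.float32(183.14182), np.float32(181.49742)]
scene depth [1129.0, 1122.0, 1125.0, 1108.0, 1113.0, 1108.0, 1110.0, 1112.0, 1112.0, 1119.0, 1115.0, 1113.0, 1206.0, 1204.0, 1203.0] 1141.9058
362 185 [633.  90. 127.]
362 180 [634.  90. 140.]
362 175 [633.  90. 152.]
366 175 [629.  98. 152.]
360 170 [639.  87. 167.]
356 190 [632.  76. 111.]
```

Run:
```python
from h import *
im=load('scene3')
def pt(im,u,v):
    dd=ray(im,u,v); return im['xyz']+dd*im['depth'][v,u]
for u in(360,362,364,366,368):
  for v in range(176,200,2): print(u,v,pt(im,u,v).round(0),im['pixels'][v,u])
cv2.imwrite('pics/c3b.png',cv2.resize(im['pixels'][150:220,325:400,::-1],None,fx=8,fy=8,interpolation=cv2.INTER_NEAREST))
```

```text
360 176 [638.  87. 152.] [117  61  54]
360 178 [638.  87. 147.] [137  73  63]
360 180 [638.  87. 142.] [141  76  66]
360 182 [636.  86. 135.] [141  76  66]
360 184 [636.  87. 131.] [140  75  66]
360 186 [632.  85. 123.] [140  74  64]
360 188 [638.  88. 122.] [145  90  79]
360 190 [576.  66.  74.] [183 176 161]
360 192 [582.  68.  72.] [177 172 160]
360 194 [593.  72.  75.] [161 156 148]
360 196 [601.  75.  74.] [209 206 198]
360 198 [609.  78.  75.] [225 220 212]
362 176 [634.  90. 151.] [75 50 47]
362 178 [634.  90. 145.] [85 55 53]
362 180 [634.  90. 140.] [84 57 57]
362 182 [632.  90. 134.] [86 58 58]
362 184 [631.  90. 128.] [85 59 58]
362 186 [635.  91. 126.] [88 59 59]
362 188 [632.  90. 119.] [124 113 106]
362 190 [577.  71.  75.] [184 182 169]
362 192 [583.  74.  74.] [178 177 166]
362 194 [592.  77.  75.] [159 159 154]
362 196 [600.  80.  75.] [212 212 206]
362 198 [605.  81.  73.] [229 229 222]
364 176 [632.  94. 151.] [110  59  51]
364 178 [632.  94. 146.] [133  71  62]
364 180 [632.  94. 140.] [135  73  64]
364 182 [632.  94. 135.] [136  73  64]
364 184 [631.  94. 129.] [
[... 521 characters left out ...]
66 188 [632.  99. 121.] [172 156 144]
366 190 [570.  79.  73.] [185 183 170]
366 192 [579.  82.  74.] [178 177 167]
366 194 [587.  85.  74.] [161 160 155]
366 196 [596.  88.  75.] [218 218 212]
366 198 [601.  90.  73.] [231 230 225]
368 176 [510.  63.  73.] [190 203 185]
368 178 [540.  73.  87.] [ 94 135 112]
368 180 [548.  76.  87.] [ 97 143 119]
368 182 [549.  76.  82.] [ 96 140 116]
368 184 [547.  76.  75.] [161 166 151]
368 186 [553.  78.  74.] [185 182 170]
368 188 [560.  80.  73.] [185 182 170]
368 190 [569.  84.  73.] [185 183 170]
368 192 [575.  85.  72.] [177 176 166]
368 194 [586.  89.  75.] [159 159 153]
368 196 [597.  93.  76.] [211 211 205]
368 198 [599.  94.  72.] [231 230 224]
```

View pics/c3b.png

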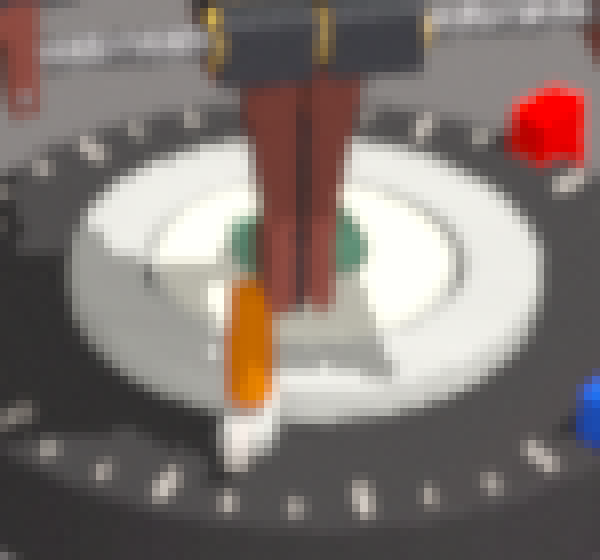

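Run:
```python
from h import *
for n in('w1','w2','w3'):
    w=load(n);o=w['o']; f=f_of(w)
    M=np.eye(4);M[:3,:3]=R.from_rotvec(o['orientation']).as_matrix();M[:3,3]=o['ee_pos']
    def tp(u,v):
        c,d=wray(w,o,u,v); a=w['T_tool_cam'][:3,:3].T@M[:3,:3].T@d; P=c+d*w['depth'][v,u]/-a[2]
        return P, M[:3,:3].T@(P-M[:3,3])
    for u,v in((310,240),(310,233),(310,236),(325,236),(295,250),(337,250),(300,185)): print(n,u,v,w['pixels'][v,u],*[x.round(1) for x in tp(u,v)])
```

```text
w1 310 240 [74 40 34] [642.5  23.  235.3] [-10.5 -22.7  -2.8]
w1 310 233 [76 44 37] [642.9  23.2 226.7] [-10.9 -14.1  -3. ]
w1 310 236 [78 46 41] [642.9  23.1 230.8] [-10.9 -18.2  -2.9]
w1 325 236 [77 44 41] [644.   15.1 230.3] [-10.7 -17.7   5.2]
w1 295 250 [240 242 233] [555.8  29.9  73.7] [ 73.9 139.  -23.3]
w1 337 250 [60 60 60] [557.2 -18.1  60.7] [ 80.2 151.9  24.3]
w1 300 185 [62 62 62] [626.8  35.1  60. ] [  3.1 152.6 -17.3]
w2 310 240 [80 45 41] [640.6  41.3 132.7] [-10.9 -23.6  -2.8]
w2 310 233 [80 48 40] [640.8  41.5 123.8] [-11.2 -14.7  -3. ]
w2 310 236 [80 48 42] [641.1  41.4 128.6] [-11.4 -19.5  -2.9]
w2 325 236 [78 46 40] [641.5  33.3 126.6] [-10.6 -17.5   5.2]
w2 295 250 [134 140 135] [605.   48.2  74.4] [ 23.3  34.7 -15.3]
w2 337 250 [40 43 45] [602.9  15.4  59.4] [30.5 49.7 16.8]
w2 300 185 [65 64 67] [650.8  51.7  60.1] [-22.5  49.1 -11.6]
w3 310 240 [85 49 45] [632.6  92.8 131.8] [-10.8 -23.6  -3.1]
w3 310 233 [82 45 41] [632.7  93.  122.7] [-11.  -14.6  -3.2]
w3 310 236 [84 50 42] [632.3  92.8 125.9] [-10.5 -17.8  -3.2]
w3 325 236 [86 50 46] [636.3  85.7 125.5] [-10.4 -17.4   4.9]
w3 295 250 [219 222 218] [596.8  86.4  73.6] [ 23.4  34.5 -15.5]
w3 337 250 [155  80  28] [628.9  72.9 116.6] [ 2.4 -8.5 12.3]
w3 300 185 [61 61 62] [638.3 106.2  59.4] [-22.4  48.7 -11.8]
```

The fingers went over the pin. Wrist depth puts the closed fingertips about 11 mm behind the TCP (z≈119), not 19 mm ahead of it. The lever hasn't moved and is still at about 8°. I'll back off over the pin and come in about 28 mm lower.

Request:
{"method": "servo_tool", "body": {
  "moves": "0 0 0.015 0 0 0;0 -0.010 0.015 0 0 -5;0.002 -0.025 0.015 0 0 -13;0.005 -0.044 0.015 0 0 -21;0.005 -0.048 0.005 0 0 -21;0.005 -0.048 -0.010 0 0 -21;0.005 -0.048 -0.028 0 0 -21;0.005 -0.048 -0.028 0 0 -21"
}}

```text
t: 5.1
ee_pos: [628.0, 36.8, 77.6]
orientation: [-0.174, 2.141, -2.141]
ft_force: [0.9, 0.4, -0.7]
width: 0.6
```

Run:
```python
from h import *
o=ctrl.get_obs(); print(o['t'],o['ee_pos'],o['ft_force'],R.from_rotvec(o['orientation']).as_matrix()[:,2])
im=grab('wrist','w4'); im['o']=o; np.save('pics/w4.npy',im)
a=cv2.resize(im['pixels'][120:320,180:420,::-1],None,fx=2,fy=2,interpolation=cv2.INTER_CUBIC)
im=grab('scene','scene4')
b=cv2.resize(im['pixels'][150:220,325:400,::-1],None,fx=4,fy=400/70,interpolation=cv2.INTER_CUBIC)
cv2.imwrite('pics/c4.png',np.hstack([a,b]))
table([4,8,12,16,20,24,28,32],9,np.array([630,36.6]),off=17)
```

```text
5.1 [628.02327246  36.79318116  77.61173093] [ 0.86981848  0.44022233 -0.65826074] [ 1.57689704e-01 -9.87488543e-01 -5.79146602e-04]
-0.003 0.012 0 0 0 -5;-0.002 0.018 0 0 0 -1;-0.002 0.024 0 0 0 3;-0.003 0.030 0 0 0 7;-0.003 0.036 0 0 0 11;-0.004 0.042 0 0 0 15;-0.006 0.048 0 0 0 19;-0.008 0.054 0 0 0 23;
```

View pics/c4.png

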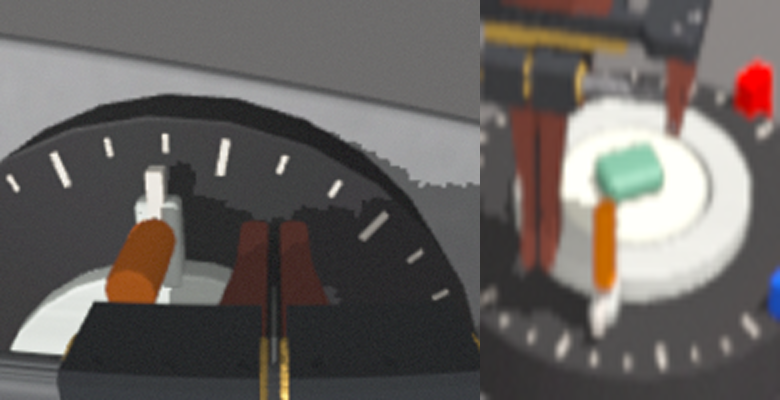

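Run:
```python
from h import *
im=load('scene4')
def pt(im,u,v):
    dd=ray(im,u,v); return im['xyz']+dd*im['depth'][v,u]
for u in (372,374,376,378):
    for v in (166,168,170,171,172,173,174): print(u,v,im['pixels'][v,u],pt(im,u,v).round(0))
for u in (337,339,342):
    for v in range(188,200,2): print(u,v,im['pixels'][v,u],pt(im,u,v).round(0))
```

```text
372 166 [125  70  59] [649. 116. 189.]
372 168 [132  81  71] [651. 117. 186.]
372 170 [139  96  86] [1522.  392.  729.]
372 171 [134 101  95] [649. 117. 178.]
372 172 [131 107 102] [647. 116. 173.]
372 173 [166 148 136] [650. 117. 173.]
372 174 [233 228 213] [650. 117. 171.]
374 166 [129  70  58] [648. 120. 189.]
374 168 [130  71  58] [648. 121. 185.]
374 170 [135  74  62] [645. 120. 178.]
374 171 [138  84  75] [651. 122. 179.]
374 172 [141 101  93] [650. 121. 176.]
374 173 [156 127 118] [649. 121. 174.]
374 174 [205 197 185] [645. 120. 168.]
376 166 [128  76  68] [630. 119. 179.]
376 168 [130  89  82] [627. 118. 172.]
376 170 [217 211 204] [475.  72.  72.]
376 171 [226 224 217] [481.  74.  73.]
376 172 [232 230 223] [487.  76.  74.]
376 173 [235 234 228] [492.  78.  74.]
376 174 [222 221 215] [497.  79.  75.]
378 166 [131 117 112] [436.  65.  61.]
378 168 [103 100  97] [442.  67.  59.]
378 170 [224 224 218] [477.  78.  74.]
378 171 [237 237 231] [482.  80.  75.]
378 172 [239 238 233] [487.  81.  75.]
378 173 [240 239 234] [491.  83.  75.]
378 174 [237 237 231] [497.  84.  76.]
337 188 [112  61  51] [643.  36. 113.]
337 190 [120  65  55] [644.  36. 108.]
337 192 [127  68  57] [638.  34.  99.]
337 194 [127  69  58] [642.  35.  96.]
337 196 [108  64  57] [642.  35.  91.]
337 198 [51 48 48] [607.  21.  60.]
339 188 [68 49 46] [638.  39. 110.]
339 190 [77 52 50] [639.  39. 106.]
339 192 [82 57 54] [637.  38.  99.]
339 194 [83 58 54] [639.  39.  95.]
339 196 [65 52 51] [636.  38.  88.]
339 198 [49 48 48] [606.  25.  60.]
342 188 [114  61  51] [640.  47. 114.]
342 190 [116  62  52] [638.  46. 107.]
342 192 [130  70  57] [638.  45. 101.]
342 194 [131  72  59] [639.  46.  97.]
342 196 [132  92  83] [641.  47.  93.]
342 198 [74 69 68] [599.  30.  57.]
```

Request:
{"method": "servo_tool", "body": {
  "moves": "-0.003 0.007 0 0 0 0;-0.003 0.013 0 0 0 0;-0.002 0.018 0 0 0 0;-0.002 0.024 0 0 0 3;-0.003 0.030 0 0 0 7;-0.003 0.036 0 0 0 11;-0.004 0.042 0 0 0 15;-0.006 0.048 0 0 0 19"
}}

```text
t: 6.2
ee_pos: [624.3, 84.6, 80.5]
orientation: [-0.487, 1.946, -1.947]
ft_force: [0.6, -0.5, -0.4]
width: 0.3
```

Run:
```python
from h import *
o=ctrl.get_obs(); print(o['t'],o['ee_pos'],o['ft_force'],R.from_rotvec(o['orientation']).as_matrix()[:,2])
im=grab('wrist','w5'); im['o']=o; np.save('pics/w5.npy',im)
a=cv2.resize(im['pixels'][120:320,180:420,::-1],None,fx=3,fy=3,interpolation=cv2.INTER_CUBIC)
cv2.imwrite('pics/c5.png',a)
table([32,37,42,47,52,57,62,67],28,np.array([624,84.6]),off=17)
```

```text
6.2 [624.3388704   84.57526523  80.45930754] [ 0.64143707 -0.46266911 -0.37098476] [ 4.71733558e-01 -8.81740797e-01  7.86296046e-04]
-0.002 0.006 0 0 0 4;-0.005 0.013 0 0 0 9;-0.008 0.020 0 0 0 14;-0.013 0.026 0 0 0 19;-0.017 0.032 0 0 0 24;-0.022 0.037 0 0 0 29;-0.028 0.042 0 0 0 34;-0.034 0.047 0 0 0 39;
```

View pics/c5.png

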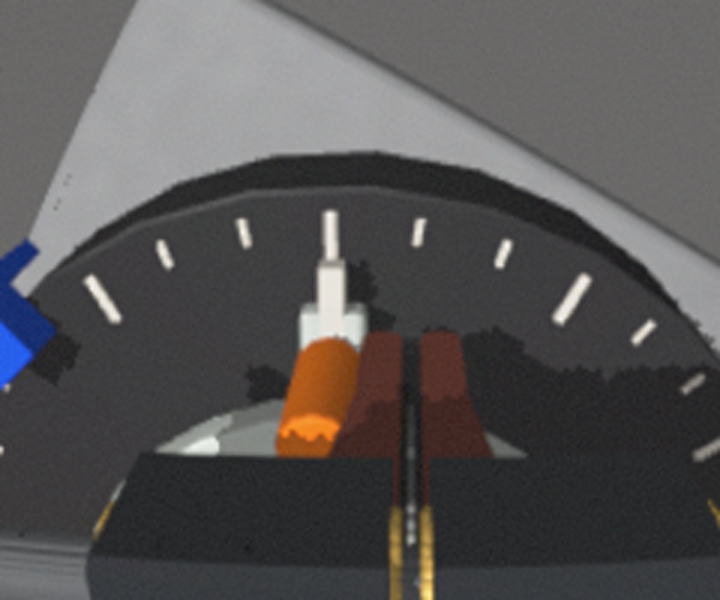

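Request:
{"method": "servo_tool", "body": {
  "moves": "-0.002 0.006 0 0 0 4;-0.005 0.013 0 0 0 9;-0.008 0.020 0 0 0 14;-0.013 0.026 0 0 0 19;-0.017 0.032 0 0 0 24;-0.022 0.037 0 0 0 29;-0.028 0.042 0 0 0 34;-0.034 0.047 0 0 0 39"
}}

```text
t: 7.25
ee_pos: [590.3, 131.6, 80.4]
orientation: [-0.992, 1.496, -1.497]
ft_force: [1.7, -1.6, 0.2]
width: 0.5
```

Run:
```python
from h import *
o=ctrl.get_obs(); print(o['t'],o['ee_pos'],o['ft_force'])
im=grab('wrist','w6'); im['o']=o; np.save('pics/w6.npy',im)
a=cv2.resize(im['pixels'][120:320,180:420,::-1],None,fx=2,fy=2,interpolation=cv2.INTER_CUBIC)
cv2.imwrite('pics/c6.png',a)
table([72,77,82,87,92,97,102,107],67,np.array([590,131.6]),off=17)
```

```text
7.25 [590.32300603 131.55745196  80.44236932] [ 1.74853359 -1.60348504  0.24732545]
-0.007 0.004 0 0 0 5;-0.013 0.007 0 0 0 10;-0.020 0.010 0 0 0 15;-0.028 0.012 0 0 0 20;-0.035 0.014 0 0 0 25;-0.042 0.015 0 0 0 30;-0.050 0.015 0 0 0 35;-0.058 0.015 0 0 0 40;
```

View pics/c6.png

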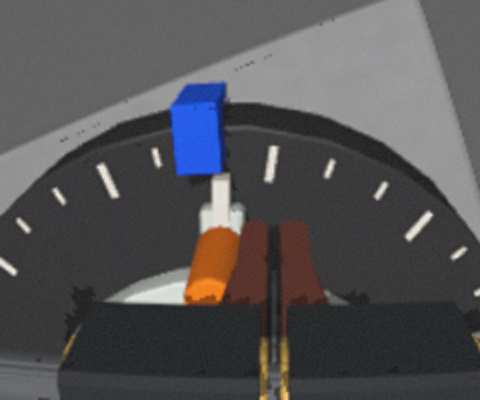

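The lever is still being pushed steadily and is passing the blue clip, with the pointer at crop (221,200).

Request:
{"method": "servo_tool", "body": {
  "moves": "-0.007 0.004 0 0 0 5;-0.013 0.007 0 0 0 10;-0.020 0.010 0 0 0 15;-0.028 0.012 0 0 0 20;-0.035 0.014 0 0 0 25;-0.042 0.015 0 0 0 30;-0.050 0.015 0 0 0 35;-0.058 0.015 0 0 0 40"
}}

```text
t: 8.3
ee_pos: [532.5, 146.5, 80.5]
orientation: [-1.334, 0.986, -0.988]
ft_force: [1.0, -0.8, 0.4]
width: 0.3
```

Run:
```python
from h import *
o=ctrl.get_obs(); print(o['t'],o['ee_pos'],o['ft_force'],np.degrees(o['qpos']))
table([112,117,122,127,132,137,141,145],107,np.array([532,146.6]),off=17)
```

```text
8.3 [532.48165529 146.50041146  80.45521328] [ 0.98324367 -0.79396473  0.40317625] [ 1.41532026e+01  2.90774547e+01  1.07370686e+02 -1.21511951e-02
  4.34540435e+01 -2.88089772e+00]
-0.007 -0.001 0 0 0 5;-0.014 -0.003 0 0 0 10;-0.022 -0.006 0 0 0 15;-0.029 -0.008 0 0 0 20;-0.035 -0.012 0 0 0 25;-0.042 -0.016 0 0 0 30;-0.046 -0.020 0 0 0 34;-0.051 -0.024 0 0 0 38;
```

Request:
{"method": "servo_tool", "body": {
  "moves": "-0.007 -0.001 0 0 0 5;-0.014 -0.003 0 0 0 10;-0.022 -0.006 0 0 0 15;-0.029 -0.008 0 0 0 20;-0.035 -0.012 0 0 0 25;-0.042 -0.016 0 0 0 30;-0.046 -0.020 0 0 0 34;-0.051 -0.024 0 0 0 38"
}}

```text
t: 9.3
ee_pos: [481.5, 122.6, 80.5]
orientation: [-1.516, 0.477, -0.479]
ft_force: [0.9, 1.6, -0.3]
width: 0.6
```

Run:
```python
from h import *
o=ctrl.get_obs(); print(o['t'],o['ee_pos'],o['ft_force'])
im=grab('wrist','w7'); im['o']=o; np.save('pics/w7.npy',im)
a=cv2.resize(im['pixels'][120:320,180:420,::-1],None,fx=3,fy=3,interpolation=cv2.INTER_CUBIC)
cv2.imwrite('pics/c7.png',a)
```

```text
9.3 [481.46551821 122.63276381  80.46597608] [ 0.92966973  1.61911713 -0.30687828]
```

View pics/c7.png

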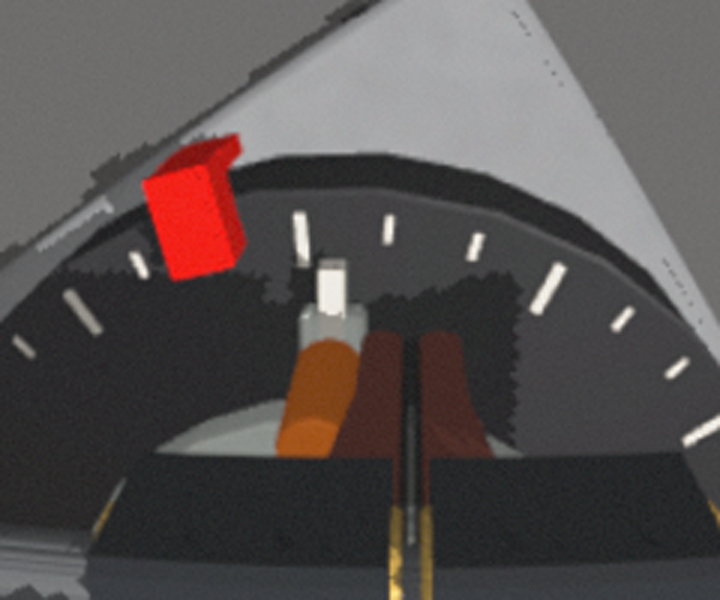

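Run:
```python
from h import *
w=load('w7');o=w['o'];C=np.array([541,60.])
cv2.imwrite('pics/c7b.png',cv2.resize(w['pixels'][160:230,220:310,::-1],None,fx=8,fy=8,interpolation=cv2.INTER_CUBIC))
for n,cu,cv_,z in(('red',190,222,76),('pt',332,263,75),('pb',332,312,75),('t148',302,238,60),('t138',389,229,60),('t128',476,247,60),('t118',548,288,60),('t168',138,264,60),('t178',83,312,60)):
    p=watz(w,o,180+(cu-1)/3,120+(cv_-1)/3,z); d=p[:2]-C; print(n,p.round(1),np.hypot(*d).round(1),np.degrees(np.arctan2(d[1],d[0])).round(2))
```

```text
red [432.  102.3  76. ] 116.9 158.77
pt [455.6 120.5  75. ] 104.7 144.68
pb [464.1 114.2  75. ] 94.1 144.82
t148 [450.5 114.7  60. ] 105.7 148.87
t138 [459.7 131.3  60. ] 108.1 138.77
t128 [473.8 144.4  60. ] 107.9 128.55
t118 [490.8 152.2  60. ] 105.0 118.55
t168 [434.   80.5  60. ] 109.0 169.18
t178 [435.2  61.7  60. ] 105.8 179.09
```

View pics/c7b.png

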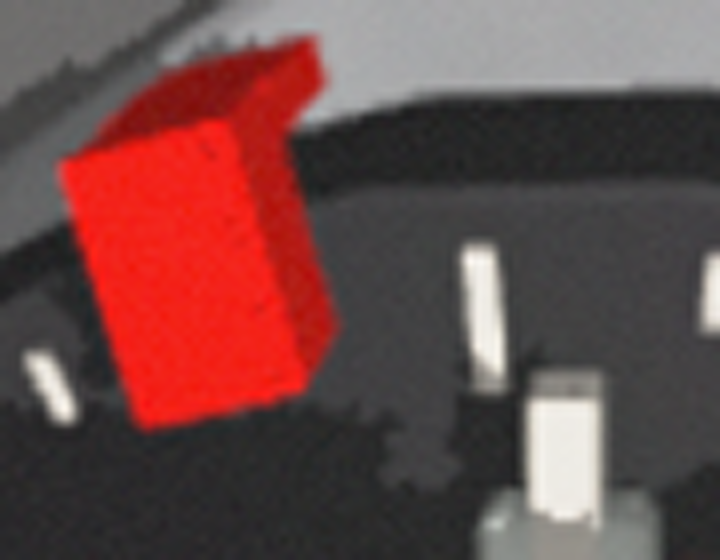

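Run:
```python
from h import *
table([149,152,155,157,158],145,np.array([481.2,122.6]),off=17)
```

```text
-0.004 -0.004 0 0 0 4;-0.007 -0.008 0 0 0 7;-0.010 -0.011 0 0 0 10;-0.012 -0.014 0 0 0 12;-0.013 -0.015 0 0 0 13;
```

Request:
{"method": "servo_tool", "body": {
  "moves": "-0.004 -0.004 0 0 0 4;-0.007 -0.008 0 0 0 7;-0.010 -0.011 0 0 0 10;-0.012 -0.014 0 0 0 12;-0.012 -0.014 0 0 0 12"
}}

```text
t: 9.98
ee_pos: [469.2, 108.4, 80.3]
orientation: [-1.547, 0.316, -0.317]
ft_force: [-0.4, 0.3, 0.2]
width: 0.6
```

Run:
```python
from h import *
o=ctrl.get_obs(); print(o['t'],o['ee_pos'],o['ft_force'])
w=grab('wrist','w8'); w['o']=o; np.save('pics/w8.npy',w)
cv2.imwrite('pics/c8.png',cv2.resize(w['pixels'][150:240,240:340,::-1],None,fx=6,fy=6,interpolation=cv2.INTER_CUBIC))
```

```text
9.975 [469.19056502 108.38401841  80.30796824] [-0.42893201  0.29471555  0.17978174]
```

View pics/c8.png

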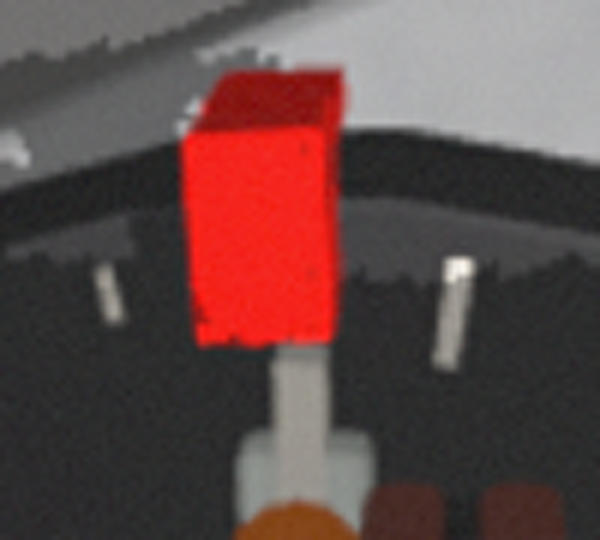

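```bash
cat > m.py <<'E'
from h import *
def meas(w,o,rows,x0,y0,s,C=np.array([541,60.])):
    for n,cu,cv_,z in rows:
        k=(s-1)/2; p=watz(w,o,x0+(cu-k)/s,y0+(cv_-k)/s,z); d=p[:2]-C; print(n,p.round(1),np.hypot(*d).round(1),np.degrees(np.arctan2(d[1],d[0])).round(2))
E
python3 - <<'E'
from m import *
w=load('w8'); meas(w,w['o'],[('r1',183,138,76),('r2',325,125,76),('r3',333,342,76),('r4',198,346,76),('rm',260,238,76),('pt',302,362,75),('pb',300,490,75),('t148',453,313,60),('t168',110,295,60)],240,150,6)
E
```

```text
r1 [419.8  99.2  76. ] 127.4 162.09
r2 [424.2 112.4  76. ] 128.1 155.83
r3 [444.5 104.1  76. ] 106.1 155.42
r4 [439.6  91.5  76. ] 106.2 162.77
rm [431.9 101.9  76. ] 116.9 158.98
pt [445.5 100.2  75. ] 103.6 157.18
pb [458.1  94.2  75. ] 89.7 157.61
t148 [450.9 114.3  60. ] 105.2 148.9
t168 [434.4  80.7  60. ] 108.6 168.99
```

Request:
{"method": "servo_tool", "body": {
  "moves": "-0.0005 -0.0011 0 0 0 1;-0.001 -0.0022 0 0 0 2;-0.001 -0.0022 0 0 0 2;-0.001 -0.0022 0 0 0 2"
}}

```text
t: 10.52
ee_pos: [467.8, 106.1, 80.1]
orientation: [-1.552, 0.288, -0.288]
ft_force: [0.2, 1.7, 0.2]
width: 0.5
```

Run:
```python
from h import *
o=ctrl.get_obs(); print(o['t'],o['ee_pos'],o['ft_force'])
w=grab('wrist','w9'); w['o']=o; np.save('pics/w9.npy',w)
cv2.imwrite('pics/c9.png',cv2.resize(w['pixels'][150:240,240:340,::-1],None,fx=6,fy=6,interpolation=cv2.INTER_CUBIC))
```

```text
10.525 [467.79169307 106.1188604   80.08141464] [0.23217179 1.67009577 0.15529751]
```

View pics/c9.png

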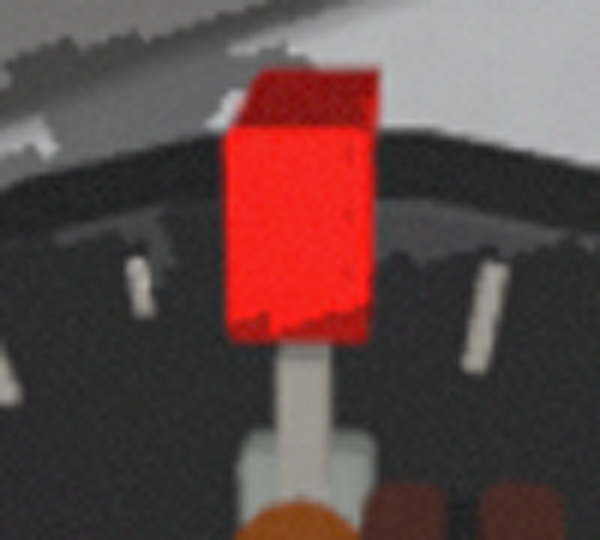

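Request:
{"method": "servo_tool", "body": {
  "moves": "0.002 0.006 0 0 0 0;0.005 0.014 0 0 0 0;0.011 0.028 0 0 0 0;0.011 0.028 0.02 0 0 0;0.011 0.028 0.05 0 0 0;0.011 0.028 0.08 0 0 0;0.011 0.028 0.11 0 0 0;0.011 0.028 0.11 0 0 0"
}}

```text
t: 11.58
ee_pos: [480.6, 135.3, 192.2]
orientation: [-1.55, 0.283, -0.291]
ft_force: [-0.1, -0.1, -0.4]
width: 0.3
```

Run:
```python
from h import *
o=ctrl.get_obs(); print(o['t'],o['ee_pos'],o['ft_force'])
w=grab('wrist','w10'); w['o']=o; np.save('pics/w10.npy',w)
cv2.imwrite('pics/c10.png',cv2.resize(w['pixels'][130:260,200:350,::-1],None,fx=5,fy=4.5,interpolation=cv2.INTER_CUBIC)); cv2.imwrite('pics/c10.png',cv2.resize(w['pixels'][140:260,200:350,::-1],None,fx=5,fy=5,interpolation=cv2.INTER_CUBIC))
```

```text
11.575 [480.64009078 135.30540851 192.23526647] [-0.12046957 -0.07569857 -0.36117054]
```

View pics/c10.png

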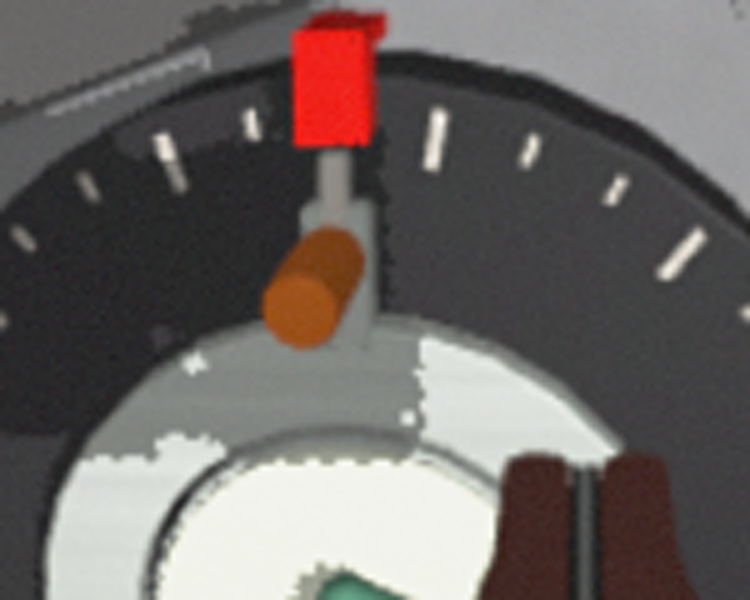

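Run:
```python
from m import *
w=load('w10'); meas(w,w['o'],[('r1',294,32,76),('r2',363,30,76),('r3',370,142,76),('r4',296,144,76),('rm',331,88,76),('pt',336,150,75),('pb',337,195,75),('pin',302,310,116),('t148',436,140,60),('t168',253,126,60)],200,140,5)
```

```text
r1 [419.5  99.7  76. ] 127.8 161.92
r2 [424.1 112.   76. ] 128.0 156.01
r3 [444.4 105.1  76. ] 106.6 155.0
r4 [439.5  91.6  76. ] 106.3 162.73
rm [432.  102.1  76. ] 116.8 158.87
pt [443.5  98.1  75. ] 104.7 158.64
pb [451.7  94.8  75. ] 95.8 158.69
pin [461.5  90.9 116. ] 85.3 158.79
t148 [450.9 114.4  60. ] 105.2 148.85
t168 [434.6  80.9  60. ] 108.5 168.91
```

Request:
{"method": "servo_tool", "body": {
  "moves": "0 0 0.04 0 0 0;0 0 0.08 0 0 0;0 -0.04 0.12 0 0 0;0 -0.09 0.12 0 0 0;0 -0.14 0.12 0 0 0;0 -0.19 0.12 0 0 0;0 -0.24 0.12 0 0 0;0 -0.28 0.12 0 0 0"
}}

```text
t: 12.62
ee_pos: [478.3, -147.3, 308.5]
orientation: [-1.551, 0.29, -0.286]
ft_force: [0.5, 0.7, 1.0]
width: 0.3
```

Request:
{"method": "servo_tool", "body": {
  "moves": "0 -0.05 0 0 0 0;0 -0.10 0 0 0 0;0 -0.10 0 0 0 0;0 -0.10 0 0 0 0"
}}

```text
t: 13.12
ee_pos: [478.4, -245.2, 308.7]
orientation: [-1.55, 0.29, -0.286]
ft_force: [0.9, -0.0, 0.3]
width: 0.5
```

Run:
```python
from h import *
o=ctrl.get_obs(); print(o['t'],o['ee_pos'],o['ft_force'])
a=grab('top','top11')['pixels'];
cv2.imwrite('pics/c11.png',np.hstack([cv2.resize(a[196:316,236:356,::-1],None,fx=3.3,fy=10/3),cv2.resize(grab('scene','scene11')['pixels'][120:320,200:500,::-1],(400,400))]))
```

```text
13.125 [ 478.41037765 -245.18660587  308.67969827] [ 9.16819782e-01 -6.22880371e-04  3.36216416e-01]
```

View pics/c11.png

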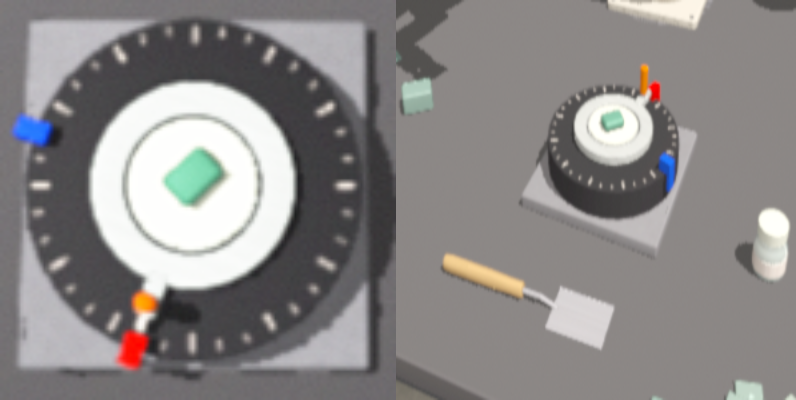

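View pics/top11.png

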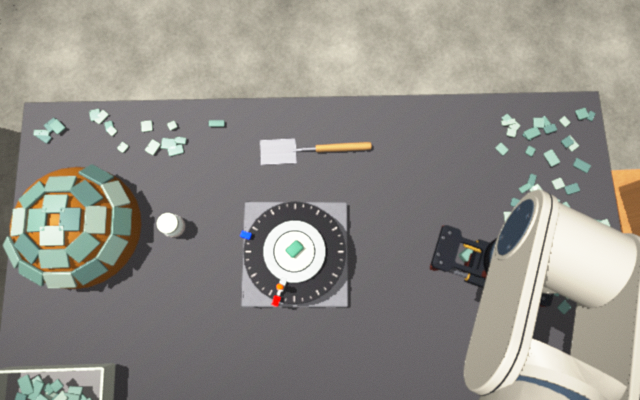

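The pointer meets the red clip (top view, pin at (280,287), clip at (277,301)). The stone, jar, spatula and offcut are where they were, and the hand is well clear.

```bash
python3 -c "
from workcell import ctrl
print(ctrl.close_job())"
```

```text
the job is handed in; nothing more can be done
None
```

The lever now rests with its white pointer on the middle of the red clip, and I have handed the job in. I pushed the pin anticlockwise past the blue clip with closed fingertips, without pinching it, then backed off and moved the hand away.

- **Final position:** with the hand clear, the wrist camera put the pointer at about 158.7° and the middle of the red clip at about 158.9°, a gap of about 0.2°. The last top view agrees.
- **Forces and time:** readings taken between moves were never more than about 2.5 N. The job took about 13 s of the 48 s allowed.
- **Other objects:** the stone, jar, spatula and offcut look unmoved in the last top and scene pictures. I judged that by eye and did not measure it.
- **First pass missed:** my first sweep went over the top of the pin without touching it. The closed fingertips measured about 11 mm behind the tool point (TCP), not 19 mm ahead of it as stated. The lever did not move, so I went back and pushed about 28 mm lower.

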